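# Check a new printer-bed spring against the dial indicator

## Robot

A 6-joint arm with a two-finger parallel gripper is mounted at the origin on the work surface. World frame = base frame: x ahead of the robot, y to its left, z up, the work surface at z = 0. Lengths are in mm, angles in rad, forces in N, time in s.
With the tool pointing down it reaches from about 300 to 850 mm from the base axis. Payload 4.2 kg.
Tool frame: the origin (TCP) lies at the very end of the fingers, on their centre line; the grasp point (between the pads) lies 19 mm behind it (r.pinch_z is the distance from the TCP to the grasp point, in mm); z points along the fingers, y is the direction in which the jaws open and shut (so a half turn about z gives the same grasp; the last joint's range is limited). The gripper opens to 91 mm and grips with 3 to 60 N. Pads are 32 mm wide; open, the fingers measure 118 mm over their backs; the gripper's body (76 mm by 178 mm) begins 60 mm behind the grasp point.
Start: joints at [-1.168, 0.32, 1.565, -0, 1.257, -0.02], TCP at [235.938, -524.386, 177.576] pointing down, gripper open.
Joint ranges: [-3.11, 3.11], [-0.84, 2.01], [0.21, 2.61], [-1.34, 4.49], [0.05, 2.63], [-2.56, 2.56]. Speed limits (rad/s): [2.57, 2.57, 3.14, 3.14, 3.14, 3.14].

## Interface

Orientations are given as a unit quaternion [x, y, z, w].
In Python, from cell import r, imaging gives the robot as it stands.
- The arm moves only by the tool carry_out, never from a script. Its argument "steps" is text: rows parted by semicolons, each of 4 numbers parted by spaces: the shift along the tool's x, y, z in mm, then the turn about the tool's z in degrees. In form: x y z turn; .... A call has 1 to 20 rows; each row shifts and turns the commanded pose from where the row before left it, along the tool's axes as they then stand; what a row does not reach is not made up. A row lasts 1/12 s, in which the tool goes at most 41.7 mm and 7.16 degrees, less where a joint would pass 70% of its speed; a pose out of reach is approached as far as the arm can. A call with a gripper value outside its range is refused whole. "grip" is the gripper command: -1 is fully open, 1 is shut, values between are in proportion, set as the call begins (left out, the last holds). The fingers move at their own pace and stop on an object; the grip force is fixed at half the most. Time passes only in rows, so rows that do not move let the fingers close. It gives the time, the measured TCP pose, the force and the opening at its end, in the units of the state.
- r.read_state(): the state, without advancing time (a new reading comes with each control period).
- imaging.camera(name): name is "scene" or "top" or "wrist"; returns a dict with "image" (384x512x3 uint8, red, green, blue), "range_z" (384x512 float32, mm along the optical axis (not along the pixel's ray), 0 where there is no reading), "K" (3x3 intrinsics, pixels), "k1" (the pictures are not rectified: a ray, as slopes to the right and down, at radius r is drawn at 1 + k1 r^2 times it, then the intrinsics apply), "view" (4x4, takes a point from world to camera coordinates). Camera axes: x right, y up, looking along -z (the intrinsics and any distortion apply to the point x, -y, -z); pixel columns grow to the right and rows downward; lengths in mm; the calibration is good to about 2 mm. A picture is of the moment at which its call begins.
- r.hand_in(): hands the job in, once; it reports no verdict.
Trained networks look in a picture, given as the dict that the camera call returned (one of the last four; its "shot" number tells which), for a name from the list of things; names that differ only in an ending like _2 or _b are one class to them, and where a whole thing is asked for, a point or a joint stands for the part that bears it (a point fixed in the world has none). Each returns a list of dicts, best first, with "confidence" (0 to 1); they miss things now and then, are a little off and sometimes report something else, mostly with a low value. They report only what shows in the picture. A call takes as long as a camera call.
- imaging.outline_of(picture, query): "mask" (384x512 bool, what is visible of it) and "bbox" ([left, top, width, height] in pixels, round what is visible of it).
The state is a dict: "clock": time; "joint_pos": joint angles; "qvel": joint speeds; "joint_torque": joint torques, N m; "eef_pos": TCP position; "tcp_rot": TCP orientation; "force": force on the tool from outside, world axes, zero at the start; "ft_torque": the same for the moment, N m; "finger_gap": opening from 0.0 (shut) to 1.0 (fully open).
Only numpy, scipy, OpenCV 4.12 (cv2) and the standard library are available. Lean on these libraries where they do the work, as an engineer would, in place of code of your own. Each camera call takes 0.05 s, during which the arm holds its last target. There are 200 camera calls.

## Task

The springs under this 3D printer's bed are new, and the dial indicator is set up to check the one under the corner with the blue tape: press the taped corner down with the fingertips until the needle stands between the two red limit hands, without running on past the second one, and keep it there for about a second. Then let the corner come all the way up again so that the needle returns to zero, and move the hand clear. Only press: do not grip the bed or reach under it, do not touch the indicator or its stand, and leave the other things on the bench where they lie.

Things in the scene. Friction and masses are not known exactly. Their poses are not given: they have to be found in the camera images.
- printer_base: Base of an open-frame 3D printer with its gantry taken off, fixed on the table: dark rails 400 mm (x) by 360 mm (y), origin under its centre at table height, own x from its front (robot's side) to its back, own y to its left. The bed on it is a black sheet 220 x 220 mm, centred on the origin, top 113 mm above the table when up; the blue tape is on its near left corner (-x, +y).
- tape_center (a point): The place to press: centre of the blue tape on the bed's corner, on its upper face, 113.6 mm above the table when the bed is up. The tape is 45 x 45 mm and ends flush with the bed's two edges; this point lies 20 mm in from both edges. It moves with the bed. Its axes are the printer base's, but for the bed's slight tilt.
- bed (a joint): Tilt of the sprung bed in rad, 0 = up at its stop, 0.0447 = springs fully squashed. It pivots about its far right corner screw, so that the tape goes straight down by 269 mm per rad (12 mm at most). At the tape it starts to yield at about 4 N and takes about 1.2 N more for every mm, well damped; it comes up by itself.
- heater_plate: The aluminium plate under the bed's sheet, 220 x 220 x 4 mm, its underside 106 mm above the table; origin at the centre of its underside. Not to be gripped or reached under.
- tape: The blue-taped corner piece itself (its origin is the bed's centre, 106 mm above the table, not the tape: use point tape_center to find it).
- indicator: Dial indicator at the bed's left edge, case 82 mm across, white face up 165 mm above the table (bezel and hands up to 169 mm); origin at the centre of its underside, 110 mm behind the tape's centre (x +20, y +85 mm in the printer base's frame). Its stand belongs to it: a post 12 mm thick, 87 mm further left, 208 mm high. Its plunger rests on the bed. Not to be touched.
- needle (a joint): Reading of the black needle in rad, clockwise seen from above from zero (0 = pointing along the printer base's +x). One turn is 10 mm at the plunger. Coupled to the bed: needle = 117.7 x bed tilt, that is 0.438 rad per mm that the tape goes down.
- limit_hands (a joint): Where the middle between the two red limit hands stands on the same dial, in rad clockwise from the same zero; set anew for each check, 2.0 to 3.4 (tape 4.6 to 7.8 mm down). The hands stand 0.5 rad before and 0.5 rad after this value, so the needle must come within 0.5 rad of it. Does not move during the work.
- needle_tip (a point): Point on the needle, 30 mm from the dial's centre.
- limit_mark (a point): Point midway between the two red limit hands, 30 mm from the dial's centre and at the needle's height; its own x points away from the dial's centre, its own -y clockwise.
- hex_driver: Screwdriver-like hex driver with an orange handle, 170 mm, lying on the table left of the printer. Leave alone.
- spare_wheel: Spare levelling thumbwheel, black, 38 mm across, 16 mm high, lying right of the printer. Leave alone.
- spring_tray: Small aluminium tray 90 x 65 x 20 mm with the old yellow springs, right of the printer. Leave alone.
- caliper: Caliper, 200 mm long, lying flat left of the printer. Leave alone.
- led_cube: LED cube on a blue studded plate, 160 x 160 mm, 106 mm high. Leave alone.
- multimeter: Yellow multimeter, 170 x 85 x 45 mm, lying on its back. Leave alone.
- cleaner_bottle: White bottle with a red cap, 64 mm across, 150 mm high. Leave alone.

How it is judged:
By the outcome, as a careful person would: the job done as asked, in the order asked, and still so for the second after the job is handed in, with the robot touching nothing.
It also fails if it takes over 32 s, if anything falls off the work surface, if the arm or the gripper's body presses on something with over 40 N, if the wrist force passes 120 N, or if a joint passes its speed limit or range.

## Working session

There is one attempt and no reset: what is moved stays moved. The work goes in short steps, Python scripts to look and compute and a tool call to move; the robot and the scene stay as the last step left them, time stands still between calls to the robot, and variables do not carry over. Pictures are saved under pics/ and viewed, about 8 in all and at most 12, crops included, and the job is handed in when it is done.

Besides the shell and the picture viewer there is one more tool, called after "Emit:" by a JSON object that holds its "name" and its "arguments", one argument or row to a line. carry_out: Moves the arm, as the interface text tells. Its arguments: {"type":"object","properties":{"steps":{"type":"string"},"grip":{"type":"number"}},"required":["steps"]}

```bash
ls; mkdir -p pics; cat > h.py <<'E'
import numpy as np, cv2
from cell import r, imaging
def world(p, uv, z=None):
    """pixels -> world using range (z None) or plane height z"""
    K,V=p["K"],np.linalg.inv(p["view"]); uv=np.atleast_2d(uv).astype(float)
    d=np.c_[(uv[:,0]-K[0,2])/K[0,0],(uv[:,1]-K[1,2])/K[1,1]]; s=d.copy()
    for _ in range(20): s=d/(1+p["k1"]*(s**2).sum(1,keepdims=True))
    ray=np.c_[s[:,0],-s[:,1],-np.ones(len(s))]
    if z is None:
        t=p["range_z"][uv[:,1].astype(int),uv[:,0].astype(int)]
    else:
        w=ray@V[:3,:3].T; t=(z-V[2,3])/w[:,2]
    return (ray*t[:,None])@V[:3,:3].T+V[:3,3]
def save(n,im): cv2.imwrite("pics/"+n,cv2.cvtColor(im,cv2.COLOR_RGB2BGR))
E
python3 - <<'E'
from h import *
s=r.read_state(); print(s["eef_pos"],s["tcp_rot"],s["clock"])
for c in ("top","scene"):
    p=imaging.camera(c); save(c+".png",p["image"])
    for q in ("tape","indicator","printer_base","heater_plate","needle","limit_hands"):
        o=imaging.outline_of(p,q)
        for e in o[:1]:
            v,u=np.nonzero(e["mask"]); w=world(p,np.c_[u,v]); w=w[p["range_z"][v,u]>0]
            print(c,q,round(e["confidence"],2),e["bbox"],np.median(w,0).round(1) if len(w) else None)
            if q=="tape" :
                w=world(p,np.c_[u,v],113.6); b=cv2.minAreaRect(w[:,:2].astype(np.float32)); print(b,cv2.boxPoints(b).round(1).tolist())
            if q in("heater_plate","printer_base"):
                w=world(p,np.c_[u,v],113); b=cv2.minAreaRect(w[:,:2].astype(np.float32)); print(b)
E
```

```text
pics
[ 235.70263674 -523.85075145  176.73036926] [ 9.77739824e-01  2.09819168e-01 -1.68069155e-04 -8.51985045e-04] 0.0
top tape 0.44 [246.5, 197.3, 13.6, 11.9] [511.1 -66.6 115.2]
((511.0728759765625, -66.56350708007812), (39.61052703857422, 40.04457092285156), 89.48182678222656) [[490.8999938964844, -86.19999694824219], [530.9000244140625, -86.5], [531.2999877929688, -46.900001525878906], [491.20001220703125, -46.599998474121094]]
top indicator 0.79 [213.4, 157.3, 49.1, 30.5] [603.5 -35.2 166.6]
top printer_base 0.68 [213.0, 118.3, 122.0, 128.5] [ 604.  -136.1  111.4]
((598.07421875, -124.19137573242188), (444.4005126953125, 364.96533203125), 10.864997863769531)
top limit_hands 0.19 [82.7, 174.2, 23.9, 24.2] [579.6 471.5 101.7]
scene indicator 0.57 [224.2, 177.5, 41.6, 44.1] [611.3 -21.7 162.7]
scene printer_base 0.9 [144.1, 161.7, 141.3, 100.4] [676.6 -91.   77.8]
((661.0581665039062, -76.7388916015625), (453.7937316894531, 364.3365478515625), 10.478571891784668)
scene limit_hands 0.41 [225.6, 176.2, 18.8, 11.6] [585.  -59.4 167.8]
```

```bash
python3 - <<'E'
import cv2,numpy as np
a=cv2.imread("pics/top.png"); b=cv2.imread("pics/scene.png")
a=cv2.resize(a[100:260,190:350],(600,600),interpolation=cv2.INTER_CUBIC)
cv2.imwrite("pics/c1.png",a)
cv2.imwrite("pics/c2.png",cv2.resize(b[130:290,120:320],(750,600),interpolation=cv2.INTER_CUBIC))
E
```

```text
(no output)
```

View pics/c1.png

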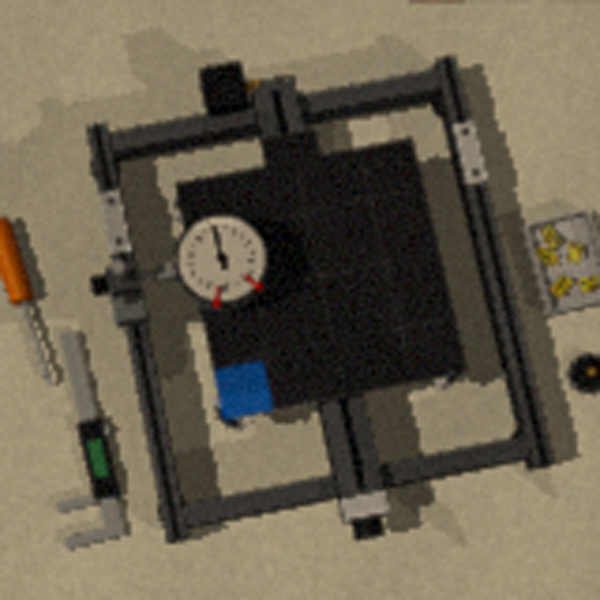

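View pics/top.png

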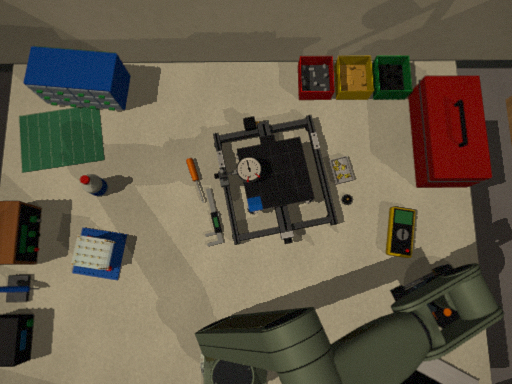

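The crop shows the dial at (222,258), its needle along printer +x, and the red hand tips at (258,286) and (217,300). That puts the limit middle at about 2.9 rad. The tape is at (244,390), roughly world (511,-67), and the printer yaw is about +10.5°. I'll move to a hover with the fingers shut.

Emit:
{"name": "carry_out", "arguments": {
  "steps": "0 0 -20 0;0 0 -40 0;14 -10 0 0;28 -21 0 0;28 -21 0 0;28 -21 0 0;28 -21 0 0;28 -21 0 0;28 -21 0 0;28 -21 0 0;28 -21 0 0;28 -21 0 0;28 -21 0 0;28 -21 0 0;28 -21 0 0;28 -21 0 0;28 -21 0 0;14 -10 0 0;0 0 0 6.5;0 0 0 6.5",
  "grip": 1
}}

```text
clock: 2.37
eef_pos: [490.7, -64.3, 237.5]
tcp_rot: [0.995, 0.096, 0.0, 0.0]
force: [0.1, -0.5, -0.4]
finger_gap: 0.006
```

```bash
cat > look.py <<'E'
import sys
from h import *
s=r.read_state(); q=s["tcp_rot"]
print(s["clock"],s["eef_pos"].round(1) if hasattr(s["eef_pos"],'round') else s["eef_pos"],np.round(s["force"],1),"yaw",np.degrees(2*np.arctan2(q[1],q[0])),s["finger_gap"])
p=imaging.camera("wrist"); save(sys.argv[1],p["image"]); np.savez("last.npz",**{k:p[k] for k in("K","k1","view","range_z","image")})
print("cam",np.linalg.inv(p["view"])[:3,3].round(1))
for n in ("tape","indicator","needle","limit_hands","heater_plate"):
    for e in imaging.outline_of(p,n)[:1]:
        v,u=np.nonzero(e["mask"]); print(n,round(e["confidence"],2),e["bbox"])
        if n in("tape","heater_plate"):
            b=cv2.minAreaRect(world(p,np.c_[u,v],113.6)[:,:2].astype(np.float32)); print(b)
E
python3 look.py w1.png
```

```text
2.3667 [490.7 -64.3 237.5] [ 0.1 -0.5 -0.4] yaw 11.069217113115734 0.006282131810869704
cam [558.3 -51.6 445.2]
tape 0.76 [243.1, 136.2, 47.6, 45.9]
((509.6268615722656, -70.250732421875), (45.46046829223633, 44.44453811645508), 11.044241905212402)
indicator 0.97 [123.4, 0.0, 201.9, 87.0]
needle 0.81 [264.0, 0.0, 12.3, 51.0]
limit_hands 0.91 [220.0, 1.1, 107.0, 85.7]
```

View pics/w1.png

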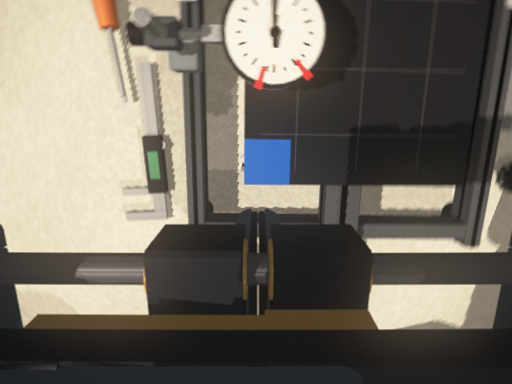

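The wrist view shows the tape at (267,162), the dial centre at about (276,33), and the red tips at about (259,86) and (308,76). Now I'll measure the limit angle.

```bash
python3 - <<'E'
from h import *
p=dict(np.load("last.npz")); im=p["image"].astype(int)
def ang(w,c): return np.degrees(np.arctan2(w[:,1]-c[1],w[:,0]-c[0]))
yaw=11.05; R=np.array([[np.cos(np.radians(yaw)),-np.sin(np.radians(yaw))],[np.sin(np.radians(yaw)),np.cos(np.radians(yaw))]])
m=((im[...,0]>120)&(im[...,1]<80)&(im[...,2]<80)).astype(np.uint8); m[120:]=0; m[:,:200]=0; m[:,340:]=0
n,l,st,ce=cv2.connectedComponentsWithStats(m); print(st[1:],ce[1:])
tape=np.array([509.6,-70.25]); 
# tape patch centre = point + 2.5 mm toward bed centre in each axis
pt=tape+R@[-2.5,2.5]; org=pt+R@[90,-90]; c=org+R@[20,85]
print("press",pt,"dial from tape",c)
# dial from picture: white face fit
g=((im.min(2)>150)).astype(np.uint8); g[100:]=0; g[:,:215]=0; g[:,335:]=0
n2,l2,s2,c2=cv2.connectedComponentsWithStats(g); k=1+s2[1:,4].argmax(); cs,_=cv2.findContours((l2==k).astype(np.uint8),0,1)
pc=max(cs,key=len)[:,0]; pc=pc[(pc[:,1]>2)]; w=world(p,pc,165); A=np.c_[2*w[:,:2],np.ones(len(w))]; sol=np.linalg.lstsq(A,(w[:,:2]**2).sum(1),rcond=None)[0]
print("dial fit",sol[:2],np.sqrt(sol[2]+sol[0]**2+sol[1]**2))
for cc in (c,sol[:2]):
    a=[]
    for i in range(1,n):
        if st[i,4]>15: a.append(yaw-ang(world(p,ce[i:i+1],168),cc)[0])
    a=np.radians(np.mod(a,360)); print(a,a.mean(), a.mean()/.438)
p=imaging.camera("scene"); save("s2.png",cv2.resize(p["image"][120:280,130:330],(750,600),interpolation=cv2.INTER_CUBIC))
s=r.read_state();q=s["tcp_rot"];ty=2*np.arctan2(q[1],q[0]); d=pt-s["eef_pos"][:2]
print("tool shift",d@[np.cos(ty),np.sin(ty)],d@[np.sin(ty),-np.cos(ty)],s["eef_pos"])
E
```

```text
[[295  62  19  19  93]
 [254  81   3   3   8]
 [261  83   3   4  11]
 [253  86   9   4  14]] [[306.01075269  73.20430108]
 [254.875       81.875     ]
 [261.90909091  84.36363636]
 [256.28571429  87.64285714]]
press [506.66718537 -68.27551314] dial from tape [615.58614586 -52.0996037 ]
dial fit [609.99247036 -54.24402026] 29.62613608897748
[2.43291683] 2.4329168255592606 5.554604624564522
[2.34545759] 2.3454575867885663 5.35492599723417
tool shift 15.843856526389219 5.54135394807326 [490.04559449 -65.93946735 237.66089691]
```

View pics/s2.png

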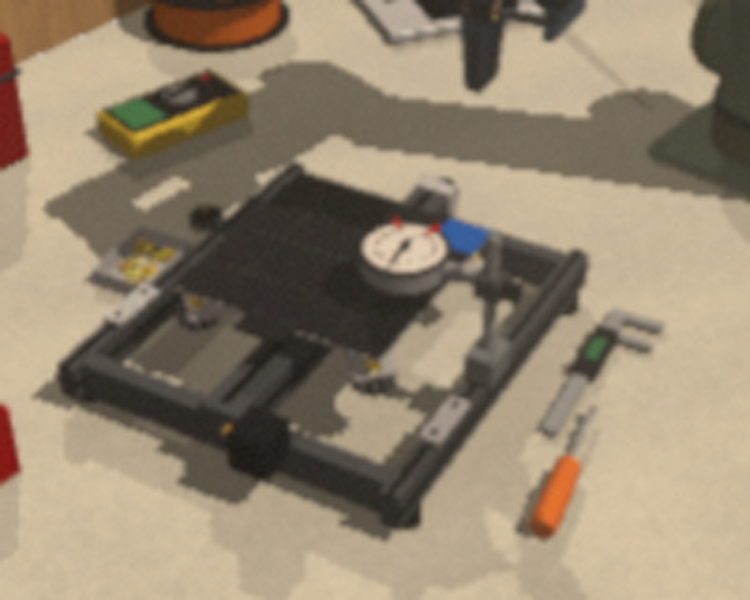

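The scene camera looks from the back and sees both the dial and its needle. The middle comes out at about 2.93 rad from both views, so the tape has to go down about 6.7 mm. I'll descend to about 15 mm above the tape.

Emit:
{"name": "carry_out", "arguments": {
  "steps": "8 2.5 -0 0;8 2.5 0 0;0 0 20 0;0 0 25 0;0 0 25 0;0 0 20 0;0 0 12 0;0 0 6 0;0 0 0 0;0 0 0 0;0 0 0 0"
}}

```text
clock: 3.63
eef_pos: [507.9, -67.7, 130.6]
tcp_rot: [0.995, 0.098, 0.001, 0.0]
force: [-0.7, -0.0, -0.6]
finger_gap: 0.008
```

```bash
python3 - <<'E'
from h import *
s=r.read_state();q=s["tcp_rot"];ty=2*np.arctan2(q[1],q[0]); d=np.array([506.7,-68.3])-s["eef_pos"][:2]
print("tool shift",d@[np.cos(ty),np.sin(ty)],d@[np.sin(ty),-np.cos(ty)],s["eef_pos"],s["force"])
p=imaging.camera("wrist");q=imaging.camera("scene")
save("c3.png",np.hstack([cv2.resize(p["image"],(400,300)),cv2.resize(q["image"][150:225,200:300],(400,300),interpolation=cv2.INTER_CUBIC)]))
E
```

```text
tool shift -1.3355904544938186 0.3325051720310703 [507.94531949 -67.71387636 130.57220108] [-0.72789597 -0.02048072 -0.63769343]
```

View pics/c3.png

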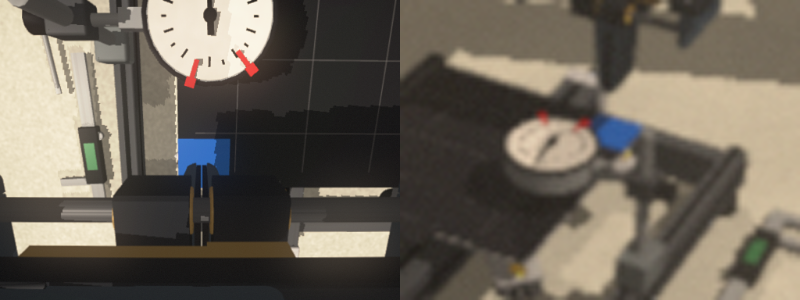

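In the wrist half, the dial centre is at (210,15) and the red tips are at (191,85) and (254,70), so the middle is at 2.94 rad. The fingertips are over the tape, and the wrist camera can watch the needle. Approaching contact next.

Emit:
{"name": "carry_out", "arguments": {
  "steps": "-1 0 5 0;0 0 5 0;0 0 3 0;0 0 2 0;0 0 1 0;0 0 1 0;0 0 0 0;0 0 0 0"
}}

```text
clock: 4.4
eef_pos: [505.9, -67.7, 112.6]
tcp_rot: [0.995, 0.098, 0.0, 0.0]
force: [0.1, 0.4, -0.4]
finger_gap: 0.006
```

Emit:
{"name": "carry_out", "arguments": {
  "steps": "0 0 1 0;0 0 1 0;0 0 1 0;0 0 0 0;0 0 0 0;0 0 0 0"
}}

```text
clock: 4.9
eef_pos: [505.8, -67.7, 109.6]
tcp_rot: [0.995, 0.098, 0.0, 0.0]
force: [0.2, 0.3, -0.9]
finger_gap: 0.004
```

```bash
cat > dial.py <<'E'
import sys
from h import *
s=r.read_state(); print(s["clock"],s["eef_pos"],s["force"])
p=imaging.camera("wrist");q=imaging.camera("scene")
save(sys.argv[1],np.hstack([cv2.resize(p["image"][0:240,150:390],(600,600),interpolation=cv2.INTER_CUBIC)[:,100:500],cv2.resize(q["image"][145:235,215:275],(400,600),interpolation=cv2.INTER_CUBIC)]))
E
python3 dial.py d1.png
```

```text
4.9 [505.81181352 -67.70013964 109.56437281] [ 0.22981391  0.2640962  -0.89008164]
```

View pics/d1.png

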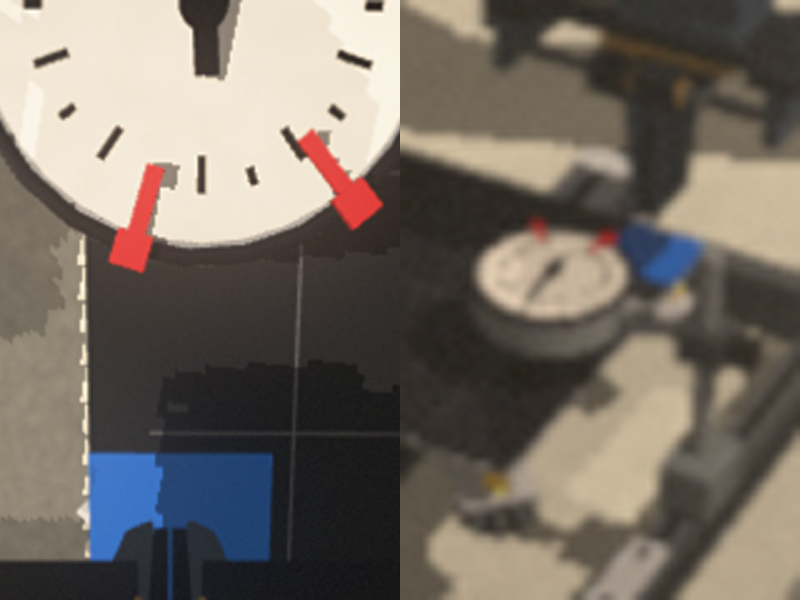

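The needle is still at zero and the fingertips are over the tape, at wrist (170,525). The TCP reads 109.6 with no force, so there is a height offset. Pressing on gently.

Emit:
{"name": "carry_out", "arguments": {
  "steps": "0 0 1 0;0 0 1 0;0 0 0 0;0 0 0 0;0 0 0 0"
}}

```text
clock: 5.42
eef_pos: [505.8, -67.7, 107.5]
tcp_rot: [0.995, 0.098, -0.0, 0.0]
force: [0.6, 1.3, 1.3]
finger_gap: 0.004
```

```bash
python3 - <<'E'
from h import *
s=r.read_state(); print(s["eef_pos"],s["force"],s["joint_torque"])
p=imaging.camera("wrist"); e=imaging.outline_of(p,"tape")
if e:
    m=e[0]["mask"]; v,u=np.nonzero(m); print(e[0]["bbox"])
    w=world(p,np.c_[u,v]); w=w[p["range_z"][v,u]>0]; print("tape z",np.percentile(w[:,2],[5,50,95]).round(1), w.min(0).round(1),w.max(0).round(1))
# heights along column through finger
for v in range(185,240,4): print(v,world(p,[[218,v],[230,v],[240,v]]).round(0).tolist())
save("w4.png",p["image"])
E
```

```text
[505.80421545 -67.69558138 107.52496295] [0.6323108  1.28192635 1.30078566] [-5.01188915e-04 -3.65232790e+01 -2.08841658e+01  5.20364090e-02
 -5.78808901e-02 -3.12237762e-05]
[222.0, 178.1, 79.3, 62.2]
tape z [113.1 114.2 115.4] [483.8 -93.   -0.7] [545.6 -37.2 229.5]
185 [[496.0, -32.0, 1.0], [526.0, -47.0, 116.0], [526.0, -53.0, 113.0]]
189 [[492.0, -33.0, 0.0], [523.0, -48.0, 115.0], [524.0, -54.0, 114.0]]
193 [[488.0, -33.0, 1.0], [521.0, -48.0, 114.0], [522.0, -54.0, 113.0]]
197 [[484.0, -34.0, 0.0], [518.0, -49.0, 114.0], [519.0, -55.0, 114.0]]
201 [[480.0, -35.0, -0.0], [516.0, -49.0, 115.0], [516.0, -55.0, 113.0]]
205 [[477.0, -35.0, 0.0], [513.0, -50.0, 115.0], [514.0, -56.0, 114.0]]
209 [[472.0, -36.0, -1.0], [510.0, -50.0, 113.0], [512.0, -56.0, 114.0]]
213 [[469.0, -37.0, -0.0], [508.0, -50.0, 115.0], [521.0, -56.0, 151.0]]
217 [[464.0, -37.0, -0.0], [506.0, -51.0, 115.0], [521.0, -57.0, 159.0]]
221 [[461.0, -38.0, 0.0], [503.0, -51.0, 115.0], [521.0, -57.0, 165.0]]
225 [[541.0, -50.0, 228.0], [542.0, -54.0, 229.0], [542.0, -56.0, 229.0]]
229 [[542.0, -51.0, 232.0], [542.0, -54.0, 232.0], [542.0, -56.0, 231.0]]
233 [[541.0, -51.0, 234.0], [542.0, -54.0, 234.0], [543.0, -56.0, 235.0]]
237 [[541.0, -51.0, 236.0], [542.0, -54.0, 237.0], [542.0, -57.0, 237.0]]
```

Emit:
{"name": "carry_out", "arguments": {
  "steps": "0 0 1 0;0 0 1 0;0 0 0 0;0 0 0 0;0 0 0 0"
}}

```text
clock: 5.93
eef_pos: [505.8, -67.7, 105.5]
tcp_rot: [0.995, 0.098, -0.0, 0.0]
force: [0.4, 0.2, -0.9]
finger_gap: 0.008
```

Emit:
{"name": "carry_out", "arguments": {
  "steps": "0 0 1 0;0 0 1 0;0 0 0 0;0 0 0 0;0 0 0 0"
}}

```text
clock: 6.35
eef_pos: [505.8, -67.7, 103.5]
tcp_rot: [0.995, 0.098, -0.0, 0.0]
force: [-0.1, -0.5, -0.1]
finger_gap: 0.005
```

```bash
python3 dial.py d2.png
```

```text
6.35 [505.79018798 -67.71974231 103.50555962] [-0.06780783 -0.47357707 -0.07792853]
```

View pics/d2.png

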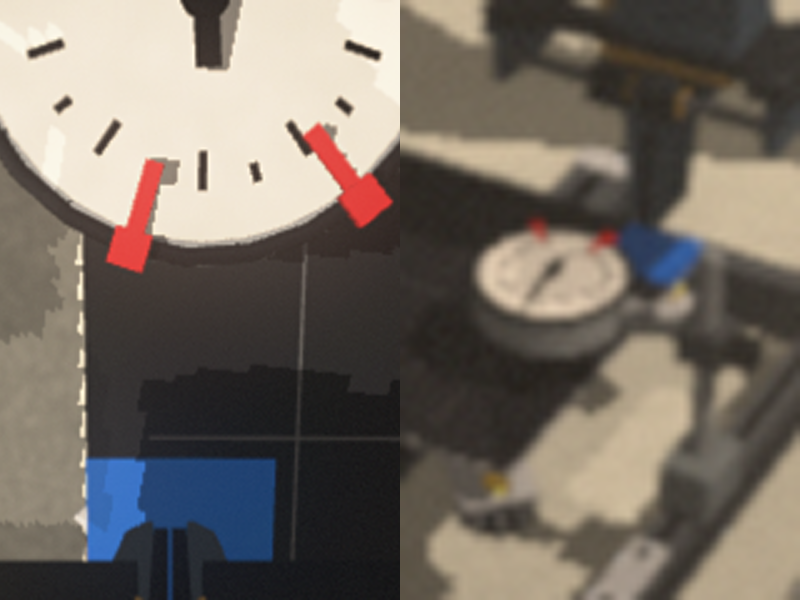

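No contact yet: the needle is at zero and there is a small gap above the tape. The closed fingertips evidently sit short of the nominal TCP. Continuing in small steps, watching the force.

Emit:
{"name": "carry_out", "arguments": {
  "steps": "0 0 1 0;0 0 1 0;0 0 0 0;0 0 0 0"
}}

```text
clock: 6.78
eef_pos: [505.7, -67.7, 101.4]
tcp_rot: [0.995, 0.098, -0.0, 0.0]
force: [0.0, 0.0, -0.7]
finger_gap: 0.005
```

Emit:
{"name": "carry_out", "arguments": {
  "steps": "0 0 1 0;0 0 1 0;0 0 0 0;0 0 0 0"
}}

```text
clock: 7.12
eef_pos: [505.7, -67.7, 99.5]
tcp_rot: [0.995, 0.098, -0.0, 0.0]
force: [-0.1, -0.5, 0.4]
finger_gap: 0.009
```

Emit:
{"name": "carry_out", "arguments": {
  "steps": "0 0 1 0;0 0 1 0;0 0 0 0;0 0 0 0"
}}

```text
clock: 7.45
eef_pos: [505.7, -67.7, 97.5]
tcp_rot: [0.995, 0.098, -0.0, 0.0]
force: [0.0, 0.5, 0.5]
finger_gap: 0.004
```

```bash
python3 - <<'E'
from h import *
p=imaging.camera("scene")
# pixels in scene whose world xy is within 25mm of TCP, z>60
vv,uu=np.mgrid[140:200,225:290]; uv=np.c_[uu.ravel(),vv.ravel()]
w=world(p,uv); m=(abs(w[:,0]-506)<40)&(abs(w[:,1]+68)<40)&(w[:,2]>60)&(w[:,2]<200)
for u in range(250,266,2):
    k=m&(uv[:,0]==u); print(u,[(int(a[1]),*map(int,b)) for a,b in zip(uv[k],w[k].round())][-14:])
p2=imaging.camera("wrist")
a=cv2.resize(p2["image"][120:270,180:300],(480,600),interpolation=cv2.INTER_CUBIC)
b=cv2.resize(p["image"][150:200,240:265],(300,600),interpolation=cv2.INTER_CUBIC)
save("e1.png",np.hstack([a,b]))
E
```

```text
250 [(176, 520, -70, 146), (177, 520, -70, 142), (178, 524, -67, 141), (179, 522, -68, 134), (180, 504, -82, 114), (181, 509, -78, 115), (182, 514, -74, 114), (183, 522, -67, 118), (184, 523, -67, 114), (185, 526, -65, 112), (186, 534, -58, 115), (187, 534, -58, 110), (188, 541, -53, 112), (189, 545, -49, 112)]
252 [(177, 520, -61, 146), (178, 523, -59, 144), (179, 523, -58, 140), (180, 522, -59, 135), (181, 504, -72, 115), (182, 510, -68, 115), (183, 515, -64, 115), (184, 516, -63, 112), (185, 525, -56, 115), (186, 529, -53, 115), (187, 531, -51, 113), (188, 534, -49, 111), (189, 543, -42, 114), (194, 520, -59, 71)]
254 [(179, 490, -74, 115), (180, 493, -71, 114), (181, 502, -65, 117), (182, 508, -60, 117), (183, 508, -60, 113), (184, 512, -57, 113), (185, 522, -49, 117), (186, 522, -49, 112), (187, 525, -47, 111), (188, 531, -42, 112), (189, 531, -42, 107), (190, 508, -59, 83), (191, 517, -52, 86), (192, 515, -53, 80)]
256 [(175, 497, -61, 142), (180, 492, -63, 117), (181, 497, -60, 117), (182, 496, -60, 111), (183, 504, -54, 114), (184, 510, -49, 115), (185, 516, -45, 115), (186, 513, -47, 109), (187, 498, -57, 91), (188, 501, -55, 89), (189, 499, -57, 83), (190, 502, -54, 81), (191, 510, -48, 84), (192, 510, -48, 80)]
258 [(164, 492, -57, 188), (165, 495, -55, 186), (166, 492, -57, 180), (167, 489, -59, 173), (168, 489, -59, 169), (180, 489, -57, 118), (181, 491, -55, 115), (182, 497, -50, 117), (183, 503, -46, 117), (184, 501, -47, 111), (188, 483, -59, 77), (189, 490, -54, 79), (190, 502, -45, 86)]
260 [(181, 484, -51, 114)]
262 []
264 []
```

View pics/e1.png

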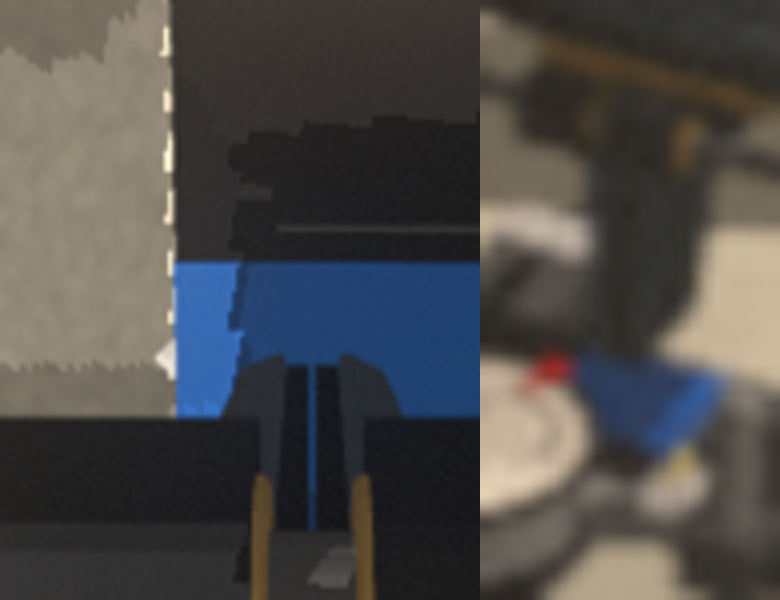

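Depth shows the fingertips' lower end at about z 131, well above the tape's 114, with the TCP reading 97.5. So the shut fingers end roughly 17 mm above the tape. The body stays about 30 mm clear of the dial horizontally, so I'll keep descending in short checked steps.

Emit:
{"name": "carry_out", "arguments": {
  "steps": "0 0 1.5 0;0 0 1.5 0;0 0 1.5 0;0 0 1.5 0;0 0 0 0;0 0 0 0"
}}

```text
clock: 8.05
eef_pos: [505.7, -67.7, 91.4]
tcp_rot: [0.995, 0.098, -0.0, 0.0]
force: [0.4, -0.1, 0.5]
finger_gap: 0.008
```

Emit:
{"name": "carry_out", "arguments": {
  "steps": "0 0 1 0;0 0 1 0;0 0 1 0;0 0 0 0;0 0 0 0"
}}

```text
clock: 8.47
eef_pos: [505.8, -67.7, 88.5]
tcp_rot: [0.995, 0.098, -0.0, 0.0]
force: [0.1, 0.4, -0.0]
finger_gap: 0.006
```

```bash
cat > z.py <<'E'
from h import *
s=r.read_state(); print(s["clock"],s["eef_pos"],s["force"])
p=imaging.camera("wrist"); w=world(p,[[240,v] for v in range(170,240)]); t=s["eef_pos"]
cam=np.linalg.inv(p["view"])[:3,3]
f=[i for i in range(70) if w[i,2]>125 ][:1]
if f: a=w[f[0]-1]; k=(t[0]+15.7-a[0])/(cam[0]-a[0]); print("cam",cam,"tape pt",a,"first finger",w[f[0]],"tip z est",a[2]+k*(cam[2]-a[2]))
e=imaging.outline_of(p,"tape")
if e:
    v,u=np.nonzero(e[0]["mask"]); print("tape z",np.median(world(p,np.c_[u,v])[:,2]))
E
python3 z.py
```

```text
8.4667 [505.75714732 -67.69620522  88.47246913] [ 0.14758108  0.44551614 -0.01924051]
cam [573.39007432 -54.84176408 296.12217317] tape pt [516.07094482 -56.26868624 114.98370211] first finger [521.17656553 -56.22417312 132.75024976] tip z est 132.00504375334376
tape z 114.20504195353224
```

Emit:
{"name": "carry_out", "arguments": {
  "steps": "0 0 1.5 0;0 0 1.5 0;0 0 1 0;0 0 0 0;0 0 0 0"
}}

```text
clock: 8.98
eef_pos: [505.7, -67.7, 84.4]
tcp_rot: [0.995, 0.098, -0.0, 0.0]
force: [-1.2, -0.2, 0.1]
finger_gap: 0.003
```

Emit:
{"name": "carry_out", "arguments": {
  "steps": "0 0 1 0;0 0 1 0;0 0 1 0;0 0 0 0;0 0 0 0"
}}

```text
clock: 9.4
eef_pos: [505.8, -67.7, 81.5]
tcp_rot: [0.995, 0.098, -0.0, 0.0]
force: [0.6, -0.2, -0.8]
finger_gap: 0.007
```

Emit:
{"name": "carry_out", "arguments": {
  "steps": "0 0 1 0;0 0 1 0;0 0 0 0;0 0 0 0"
}}

```text
clock: 9.73
eef_pos: [505.7, -67.7, 79.5]
tcp_rot: [0.995, 0.098, -0.0, 0.0]
force: [-0.2, 0.7, -0.2]
finger_gap: 0.007
```

```bash
python3 z.py; python3 dial.py d3.png
```

```text
9.7333 [505.74742668 -67.69179225  79.47655692] [-0.20494427  0.73815911 -0.18771931]
cam [573.38473792 -54.84169114 287.11285033] tape pt [525.02082325 -55.0031223  113.70466274] first finger [573.38473792 -54.84169114 287.11285033] tip z est 100.89229576811321
tape z 114.20629872230825
9.8333 [505.81849495 -67.70198367  79.55216707] [-0.13140343  0.46028464  1.02947437]
```

View pics/d3.png

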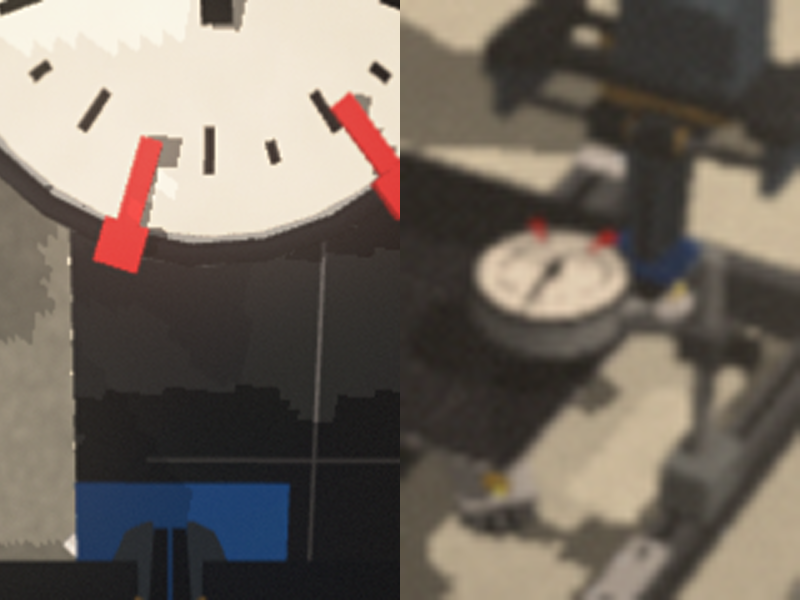

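The fingertips are now close to the tape, at scene (660,255), and the needle is still at zero. I'll use force and the tape's depth (114.2 when up) as numeric checks.

Emit:
{"name": "carry_out", "arguments": {
  "steps": "0 0 1 0;0 0 1 0;0 0 0 0;0 0 0 0"
}}

```text
clock: 10.27
eef_pos: [505.9, -67.7, 77.6]
tcp_rot: [0.995, 0.098, 0.0, 0.0]
force: [-0.2, -0.9, 0.9]
finger_gap: 0.007
```

Emit:
{"name": "carry_out", "arguments": {
  "steps": "0 0 1 0;0 0 1 0;0 0 0 0;0 0 0 0"
}}

```text
clock: 10.6
eef_pos: [505.9, -67.7, 76.1]
tcp_rot: [0.995, 0.098, 0.0, 0.0]
force: [-1.1, -0.3, 6.3]
finger_gap: 0.005
```

```bash
python3 z.py
```

```text
10.6 [505.88810181 -67.69301524  76.06644282] [-1.07664096 -0.32519692  6.33302769]
cam [573.40421825 -54.83820031 283.78078213] tape pt [521.22187943 -56.47412916 124.90671635] first finger [521.57625991 -56.53927642 127.49827046] tip z est 126.02171501453019
```

Contact: 6.3 N. Pressing on 4 mm, then checking.

Emit:
{"name": "carry_out", "arguments": {
  "steps": "0 0 1 0;0 0 1 0;0 0 1 0;0 0 1 0;0 0 0 0;0 0 0 0;0 0 0 0"
}}

```text
clock: 11.28
eef_pos: [505.9, -67.7, 72.8]
tcp_rot: [0.995, 0.098, 0.0, 0.0]
force: [-3.2, 0.6, 9.6]
finger_gap: -0.002
```

```bash
python3 dial.py d4.png
```

```text
11.2833 [505.9171907  -67.70927467  72.77564228] [-3.23647902  0.63581288  9.56911211]
```

View pics/d4.png

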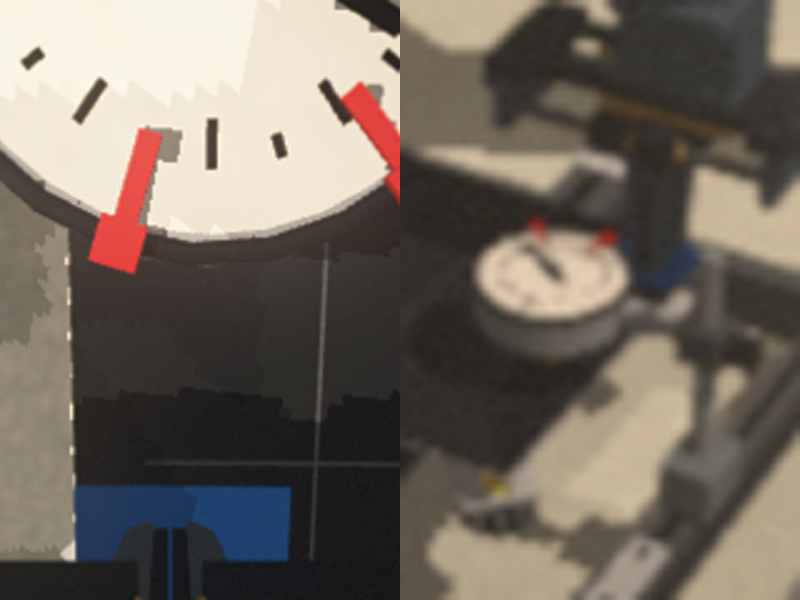

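The needle is at about 2.0 rad, visible in the wrist view from (340,0) to (400,25) and short of the first red hand. It needs about 2.1 mm more.

Emit:
{"name": "carry_out", "arguments": {
  "steps": "0 0 0.8 0;0 0 0.8 0;0 0 0.7 0;0 0 0 0;0 0 0 0;0 0 0 0;0 0 0 0"
}}

```text
clock: 11.97
eef_pos: [506.0, -67.7, 70.9]
tcp_rot: [0.995, 0.098, 0.001, 0.0]
force: [-4.2, 1.3, 11.7]
finger_gap: 0.006
```

```bash
python3 dial.py d5.png
```

```text
11.9667 [505.96932594 -67.71494018  70.86645152] [-4.1631005   1.28206667 11.70275578]
```

View pics/d5.png

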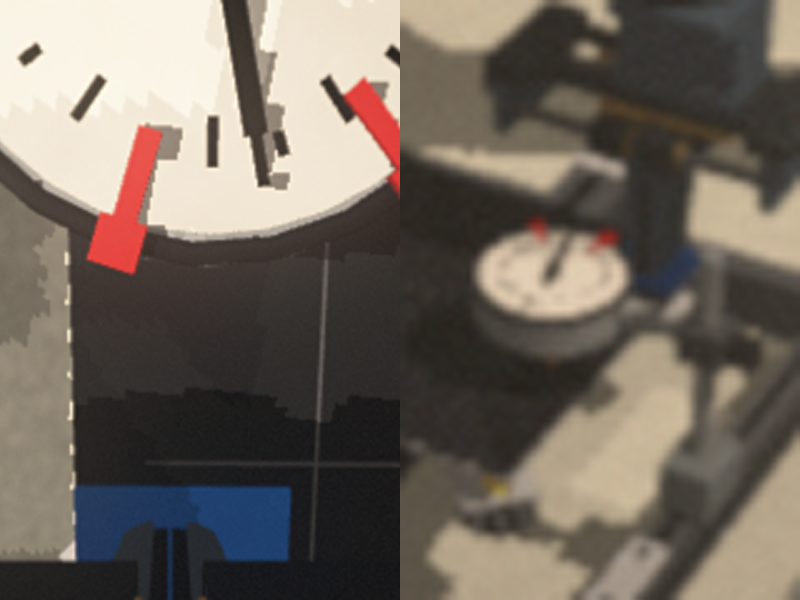

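The needle, with its tip at (265,185) in the wrist view, stands midway between the red hands. Holding here for more than a second.

Emit:
{"name": "carry_out", "arguments": {
  "steps": "0 0 0 0;0 0 0 0;0 0 0 0;0 0 0 0;0 0 0 0;0 0 0 0;0 0 0 0;0 0 0 0;0 0 0 0;0 0 0 0;0 0 0 0;0 0 0 0;0 0 0 0;0 0 0 0"
}}

```text
clock: 13.23
eef_pos: [505.9, -67.7, 70.9]
tcp_rot: [0.995, 0.098, 0.001, 0.0]
force: [-4.9, -0.0, 11.6]
finger_gap: 0.005
```

Emit:
{"name": "carry_out", "arguments": {
  "steps": "0 0 -1 0;0 0 -1 0;0 0 -1.5 0;0 0 -1.5 0;0 0 -2 0;0 0 -3 0;0 0 -6 0;0 0 -12 0;0 0 -20 0;0 0 -25 0;0 0 -30 0;0 0 -30 0;0 0 -20 0;-20 0 0 0;-30 0 0 0;-20 0 0 0;0 0 0 0;0 0 0 0;0 0 0 0"
}}

```text
clock: 14.82
eef_pos: [437.9, -81.3, 222.5]
tcp_rot: [0.995, 0.098, 0.001, 0.0]
force: [-0.6, -0.4, 0.6]
finger_gap: 0.004
```

```bash
python3 - <<'E'
from h import *
s=r.read_state(); print(s["clock"],s["eef_pos"],s["force"],np.abs(s["qvel"]).max())
p=imaging.camera("wrist"); q=imaging.camera("scene")
e=imaging.outline_of(p,"tape")
v,u=np.nonzero(e[0]["mask"]); print("tape z",np.median(world(p,np.c_[u,v])[:,2]))
c=np.array([610.5,-53]);im=p["image"]
# darkness along dial rays in scene + wrist
pr=np.radians(11.05)
for n,pp in(("wrist",p),("scene",q)):
    g=pp["image"].astype(int).sum(2); out=[]
    for a in np.arange(0,2*np.pi,np.pi/12):
        t=np.linspace(12,26,12); P=np.c_[c[0]+t*np.cos(pr-a),c[1]+t*np.sin(pr-a),np.full(12,167)]
        C=np.c_[P,np.ones(12)]@pp["view"].T; x,y=C[:,0]/-C[:,2],-C[:,1]/-C[:,2]; k=1+pp["k1"]*(x*x+y*y)
        uu=(pp["K"][0,0]*x*k+pp["K"][0,2]).round().astype(int); vv=(pp["K"][1,1]*y*k+pp["K"][1,2]).round().astype(int)
        ok=(uu>=0)&(uu<512)&(vv>=0)&(vv<384); out.append(int(g[vv[ok],uu[ok]].mean()) if ok.sum()>6 else -1)
    print(n,out)
E
```

```text
14.8167 [437.88957354 -81.31791019 222.45946047] [-0.62069248 -0.4372616   0.55214576] 0.015504177308996623
tape z 114.23672545637115
wrist [-1, -1, -1, -1, -1, -1, -1, -1, -1, -1, -1, -1, -1, -1, -1, -1, -1, -1, -1, -1, -1, -1, -1, -1]
scene [463, 580, 600, 590, 573, 562, 558, 551, 541, 504, 514, 562, 563, 545, 517, 540, 574, 588, 600, 601, 593, 571, 547, 416]
```

```bash
python3 dial.py d6.png
```

```text
14.9667 [437.98480052 -81.22405474 222.05027165] [ 0.58214506  0.25020563 -0.54940228]
```

View pics/d6.png

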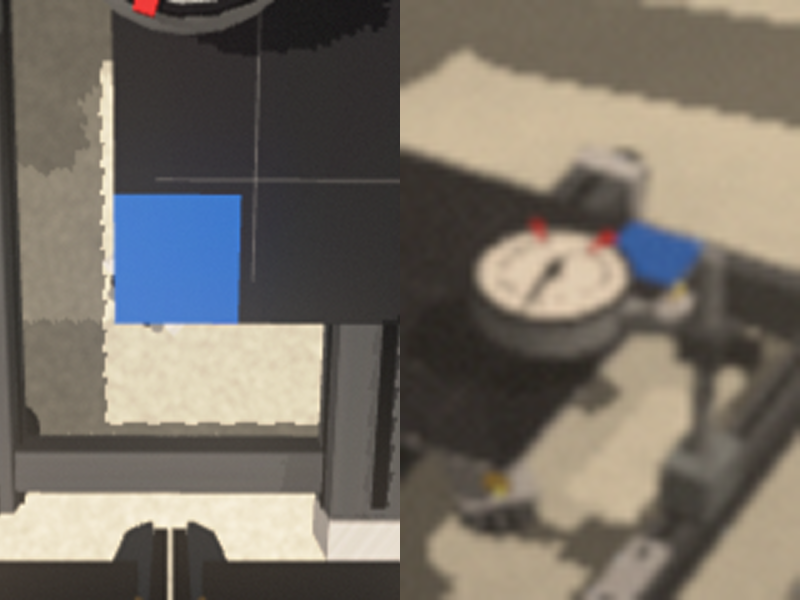

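The needle is back at zero, pointing the same way as before the press (toward scene (528,308)). The tape is fully up and the hand is clear. Handing in.

```bash
python3 -c "
from cell import r
print(r.hand_in())"
```

```text
the job is handed in; nothing more can be done
None
```

The job is done and handed in. I pressed the taped corner with the shut fingertips until the needle stood about midway between the red hands, at about 2.9 rad (roughly 6.7 mm down, 11.7 N). I held it there for about 1.3 s, then let the corner come up slowly and drew the hand back clear.

- **Needle and bed:** after release the needle points the same way as before the press. The tape reads 114.2 mm high, the same as at the start.
- **Contact and time:** the wrist force is about zero, nothing else was touched as far as the pictures show, and the job took about 15 s of the 32 s allowed.
- **What disagreed:** the reported TCP height did not match where the fingertips really were. Contact came at a TCP height of about 77.5 mm, while the tape is at 113.6 mm, so the shut fingertips end about 36 mm short of the stated TCP. I therefore judged the press by the needle and the force, not by the TCP height.

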